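# Lay the blue corner guard over the drilling jig

### The job

Take the blue-painted corner guard off the bench and lay it over the aluminium angle on the plywood drilling jig, ridge over ridge, so that it nests fully down with its two legs flat on the angle's legs and its ends flush with the angle's ends. Set it down without dropping it, let go, and leave the dark brown corner guard and the wooden mallet where they lie.

Things in the scene. Friction and masses are not known exactly. Their poses are not given: they have to be found in the camera images.
- blue_guard: Blue-painted wooden corner guard lying ridge up like a roof: 120 mm long (x), 52 wide (y), 37 high, legs 11 thick at 45 degrees, about 75 g. Origin: centre of its underside, level with its long edges; z up through the ridge. Both long sides are upright flats from 0 to 10.5 mm height, 52 mm apart: grip across these. Inside V: 21 mm high, 42 wide at the bottom. Ends alike.
- jig: Drilling jig, fixed: plywood board 190 x 120 x 12 mm, on it a batten 120 x 44 x 10 and a silvery aluminium angle, ridge up, 120 long, 51 wide, legs 36 at 45 degrees. Origin: centre of the board's underside, on the bench; x along the ridge, z up. Ridge 47.5 mm above the origin. A nested guard has its origin 26.5 mm above this one, its edges 14.5 clear of the board.
- brown_guard: Dark brown wooden corner guard, same shape, size and origin as the blue one, also lying ridge up on the bench. Not wanted: leave it alone.
- mallet: Joiner's mallet lying on the bench: wooden head 65 x 110 x 60 mm high, handle 190 mm long and 24 mm wide. Origin: under the centre of the head, on the bench; the handle points along -x. Leave it alone.

How it is judged:
By the outcome, as a careful person would: the job done as asked, in the order asked, and still so for the second after the job is handed in, with the robot touching nothing.
It also fails if it takes over 35 s, if anything falls off the work surface, if the arm or the gripper's body presses on something with over 40 N, if the wrist force passes 120 N, or if a joint passes its speed limit or range.

### The arm

A 6-joint arm with a two-finger parallel gripper is mounted at the origin on the work surface. World frame = base frame: x ahead of the robot, y to its left, z up, the work surface at z = 0. Lengths are in m, angles in rad, forces in N, time in s.
With the tool pointing down it reaches from about 0.25 to 0.725 m from the base axis. Payload 4 kg.
Tool frame: the origin (TCP) lies midway between the tips of the shut fingers; the grasp point (between the pads) lies 19 mm behind it; z points along the fingers, y is the direction in which the jaws open and shut (so a half turn about z gives the same grasp; the last joint's range is limited). The gripper opens to 85 mm and grips with 20 to 120 N. Pads are 22 mm wide; open, the fingers measure 114 mm over their backs; the gripper's body (76 mm by 85 mm) begins 54 mm behind the grasp point. The pads swing forward as they close: fully open they stand 13 mm farther back than shut.
Start: joints at [1.147, 0.241, 0.005, 1.335, 0, 1.571], TCP at [0.206, 0.456, 0.207] pointing down, gripper open.
Joint ranges: [-2.72, 2.72], [-1.05, 1.87], [-1.09, 1.28], [-1.99, 2.15], [-1.42, 1.44], [-3.14, 3.14]. Speed limits (rad/s): [2.79, 2.79, 3.14, 3.14, 3.14, 3.14].

### API

Orientations are given as a unit quaternion [x, y, z, w].
In Python, from workcell import get_obs, camera, camera_model, job_done, masks_of gives the robot as it stands.
- The arm moves only by the tool jog_arm, never from a script. Its argument "deltas" is a list that holds one entry, the list of rows, each a list of 7 numbers: the shift along the tool's x, y, z in mm, then the turn, a rotation vector about the tool's x, y, z in degrees, then the finger opening in mm, from 0 to 85.4. A call has 1 to 5 rows; each row shifts and turns the pose as measured when the row begins, along the tool's axes as they then stand; what a row does not reach is not made up. A row lasts 1/10 s, in which the tool goes at most 50 mm and 8.59 degrees, less where a joint would pass 70% of its speed; a pose out of reach is approached as far as the arm can. A call with a gripper value outside its range is refused whole. The fingers move at their own pace and stop on an object; the grip force is fixed at half the most. Time passes only in rows, so rows that do not move let the fingers close. It gives the time, the measured TCP pose, the force and the opening at its end, in the units of the state.
- get_obs(): the state, without advancing time (a new reading comes with each control period).
- camera(name): name is "side" or "top" or "wrist"; returns the picture (420x560x3 uint8, red, green, blue); there is no depth.
- camera_model(name): a dict with "fovy" (degrees; the focal length in pixels is half the picture's height over the tangent of half this angle, whatever the lens; pixels are square), "cx", "cy" (the principal point, pixels), "pose" (4x4, takes a point from camera to world coordinates); the wrist camera has in their place "T_tool_cam" (4x4, takes a point from camera to tool coordinates, whose origin is the TCP and whose axes are the flange's). Camera axes: x right, y down, z forward; pixel columns grow to the right and rows downward; lengths in m; the calibration is good to about 2 mm. A picture is of the moment at which its call begins: read the wrist's pose just before it. camera_model takes no time and is no camera call.
- job_done(): hands the job in, once; it reports no verdict.
Trained networks look in the newest picture that a camera, given by its name, has taken for a name from the list of things; names that differ only in an ending like _2 or _b are one class to them, and where a whole thing is asked for, a point or a joint stands for the part that bears it (a point fixed in the world has none). Each returns a list of dicts, best first, with "conf" (0 to 1); they miss things now and then, are a little off and sometimes report something else, mostly with a low value. They report only what shows in the picture. A call takes as long as a camera call.
- masks_of(target, camera): "pixels" (420x560 bool, what is visible of it) and "at" ([column, row] in pixels, amid what is visible of it).
The state is a dict: "clock": time; "joint_pos": joint angles; "joint_vel": joint speeds; "tau": joint torques, N m; "eef_pos": TCP position; "tool_rot": TCP orientation; "ft_force": force on the tool from outside, world axes, zero at the start; "ft_torque": the same for the moment, N m; "grip_width": finger opening in m.
Only numpy, scipy, OpenCV 4.12 (cv2) and the standard library are available. Lean on these libraries where they do the work, as an engineer would, in place of code of your own. Each camera call takes 0.05 s, during which the arm holds its last target. There are 200 camera calls.

## Working session

There is one attempt and no reset: what is moved stays moved. The work goes in short steps, Python scripts to look and compute and a tool call to move; the robot and the scene stay as the last step left them, time stands still between calls to the robot, and variables do not carry over. Pictures are saved under pics/ and viewed, about 8 in all and at most 12, crops included, and the job is handed in when it is done.

Besides the shell and the picture viewer there is one more tool, called after "Request:" by a JSON object that holds its "method" and its "body", one argument or row to a line. jog_arm: Moves the arm, as the interface text tells. Its arguments: {"type":"object","properties":{"deltas":{"type":"array"}},"required":["deltas"]}

```bash
mkdir -p pics; ls
cat > h.py <<'E'
import numpy as np, cv2
from workcell import *
from scipy.spatial.transform import Rotation as R
def K(m,h=420):
    f=h/2/np.tan(np.radians(m["fovy"])/2); return f,m["cx"],m["cy"]
def campose(name,obs=None):
    m=camera_model(name)
    if "pose" in m: return m,np.array(m["pose"])
    T=np.eye(4);T[:3,:3]=R.from_quat(obs["tool_rot"]).as_matrix();T[:3,3]=obs["eef_pos"]
    return m,T@np.array(m["T_tool_cam"])
def back(uv,z,m,T):
    f,cx,cy=K(m); uv=np.atleast_2d(uv).astype(float)
    d=np.c_[(uv[:,0]-cx)/f,(uv[:,1]-cy)/f,np.ones(len(uv))]@T[:3,:3].T
    return T[:3,3]+d*((z-T[2,3])/d[:,2])[:,None]
def proj(P,m,T):
    f,cx,cy=K(m); p=(np.atleast_2d(P)-T[:3,3])@T[:3,:3]
    return np.c_[cx+f*p[:,0]/p[:,2],cy+f*p[:,1]/p[:,2]]
def save(n,im): cv2.imwrite("pics/"+n,im[:,:,::-1])
E
python3 - <<'E'
from h import *
for c in ["top","side"]:
    im=camera(c); save(c+"0.png",im); m,T=campose(c); print(c,m["fovy"],m["cx"],m["cy"],T.round(3).tolist(), m.keys())
    if c=="top":
        for n in ["blue_guard","jig","brown_guard","mallet"]:
            for r in masks_of(n,c)[:2]:
                p=r["pixels"].astype(np.uint8); ct=max(cv2.findContours(p,0,1)[0],key=cv2.contourArea)
                print(n,r["conf"],r["at"],p.sum(),cv2.minAreaRect(ct), back([r["at"]],0.02,m,T).round(3))
print(get_obs(), camera_model("wrist"))
E
```

```text
pics
top 50.560925426905534 285.5822264809834 214.86990333734124 [[0.018, -0.988, 0.154, 0.419], [-1.0, -0.018, -0.003, 0.026], [0.006, -0.154, -0.988, 0.965], [0.0, 0.0, 0.0, 1.0]] dict_keys(['fovy', 'cx', 'cy', 'pose'])
blue_guard 0.98 [285.4, 221.3] 1369 ((285.6305236816406, 220.56768798828125), (57.376583099365234, 24.70420265197754), 88.36341857910156) [[0.552 0.023 0.02 ]]
jig 0.86 [148.2, 250.8] 4976 ((146.49998474121094, 249.5), (88.99998474121094, 56.99999237060547), 90.0) [[0.484 0.313 0.02 ]]
brown_guard 0.87 [443.0, 249.1] 1392 ((441.2203674316406, 250.41921997070312), (57.709598541259766, 25.537437438964844), 69.86369323730469) [[ 0.499 -0.313  0.02 ]]
mallet 0.75 [215.9, 151.4] 2951 ((181.9441680908203, 152.28172302246094), (120.19377136230469, 55.71519470214844), 4.085616588592529) [[0.705 0.179 0.02 ]]
side 44.72918602212141 282.87881589081763 218.05531732701257 [[-0.999, -0.027, 0.018, 0.529], [-0.03, 0.543, -0.839, 1.011], [0.013, -0.839, -0.543, 0.699], [0.0, 0.0, 0.0, 1.0]] dict_keys(['fovy', 'cx', 'cy', 'pose'])
{'clock': 0.3, 'joint_pos': array([ 1.14697912e+00,
[... 385 characters left out ...]
556912, 0.20678996]), 'tool_rot': array([ 2.10317809e-01,  9.77633006e-01, -3.46661780e-04, -7.24543551e-05]), 'ft_force': array([ 0.01691655,  0.23105469, -0.6232035 ]), 'ft_torque': array([-0.03389797,  0.00200029, -0.02537022]), 'grip_width': 0.08582661102612867} {'fovy': 64.9416199457681, 'cx': 278.2295932498177, 'cy': 210.58573593090117, 'T_tool_cam': array([[ 6.77653203e-04, -9.65258279e-01, -2.61296758e-01,
         6.61476920e-02],
       [ 9.99999541e-01,  4.76964513e-04,  8.31464378e-04,
        -3.70332344e-04],
       [-6.77948594e-04, -2.61297201e-01,  9.65258159e-01,
        -1.67207771e-01],
       [ 0.00000000e+00,  0.00000000e+00,  0.00000000e+00,
         1.00000000e+00]])}
```

View pics/top0.png

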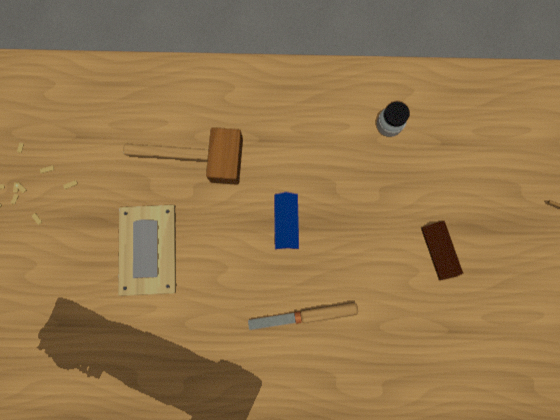

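View pics/side0.png

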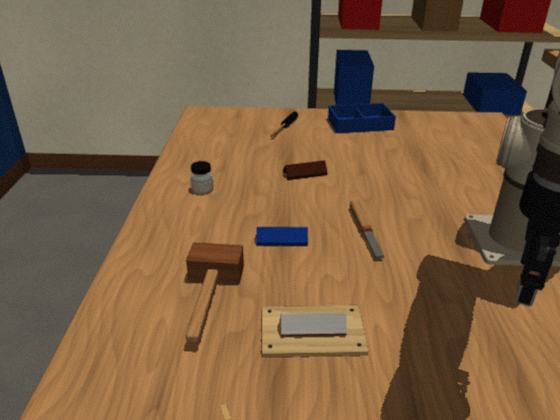

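The top view shows the blue guard at (286,221) with its ridge along world x, the jig at (147,250), brown guard at (441,250) and mallet head at (224,155). The side view agrees. I'll go above the jig first, as it is on the way, and look from close by.

```bash
cat >> h.py <<'E'
from scipy.optimize import minimize
from scipy.spatial.transform import Slerp
def target_rot(yaw): # tool z down, tool y at world heading yaw (deg)
    a=np.radians(yaw); y=np.array([np.cos(a),np.sin(a),0]); z=np.array([0,0,-1.]); return R.from_matrix(np.c_[np.cross(y,z),y,z])
def plan(pos,yaw,step=48,grip=85):
    o=get_obs(); p=o["eef_pos"]; r=R.from_quat(o["tool_rot"]); g=target_rot(yaw)
    ang=np.degrees((r.inv()*g).magnitude()); n=max(1,int(np.ceil(max(np.linalg.norm(pos-p)*1000/step,ang/8.3))))
    S=Slerp([0,1],R.concatenate([r,g])); rows=[]
    for i in range(n):
        a,b=S(i/n),S((i+1)/n); rows.append(np.r_[a.inv().apply(pos-p)/n*1000,np.degrees((a.inv()*b).as_rotvec()),grip].round(1).tolist())
    print("at",p.round(4),"n",n); [print(x) for x in rows]
G=np.array([[x,y,z] for x in(-.06,.06) for y,z in((-.026,0),(.026,0),(-.026,.0105),(.026,.0105),(0,.037))])
B=np.array([[x,y,z] for x in(-.095,.095) for y in(-.06,.06) for z in(0,.012)])
def fit(mask,verts,z,x0,m,T):
    """pose (x,y,yaw) whose projected hull best covers the mask"""
    s=4
    big=cv2.resize(mask.astype(np.uint8),None,fx=s,fy=s,interpolation=cv2.INTER_NEAREST)
    def pts(q): return R.from_euler("z",q[2]).apply(verts)+[q[0],q[1],z]
    def cost(v):
        q=v*[.01,.01,.1]+x0; uv=(proj(pts(q),m,T)+.5)*s
        c=np.zeros_like(big); cv2.fillConvexPoly(c,cv2.convexHull((uv*16).round().astype(np.int32)),1,shift=4)
        return 1-(c&big).sum()/max(1,(c|big).sum())
    r=minimize(cost,[0,0,0],method="Nelder-Mead",options=dict(initial_simplex=[[0,0,0],[1,0,0],[0,1,0],[0,0,1]],xatol=1e-3,fatol=1e-5,maxiter=300))
    q=r.x*[.01,.01,.1]+x0; return q,r.fun,proj(pts(q),m,T)
E
python3 - <<'E'
from h import *
im=camera("top"); m,T=campose("top")
for n,v,x0 in (("blue_guard",G,[.552,.023,0]),("jig",B,[.484,.313,0])):
    r=masks_of(n,"top")[0]; q,c,_=fit(r["pixels"],v,0,x0,m,T); print(n,q.round(4),c)
plan(np.array([.46,.31,.20]),90)
E
```

```text
blue_guard [0.5557 0.0221 0.0773] 0.11796271032287409
jig [0.4886 0.3204 0.0603] 0.020277572033949753
at [0.2056 0.4557 0.2071] n 7
[-41.7, -4.0, 1.0, -0.0, -0.0, -3.5, 85.0]
[-41.4, -6.5, 1.0, -0.0, -0.0, -3.5, 85.0]
[-40.9, -9.0, 1.0, -0.0, -0.0, -3.5, 85.0]
[-40.3, -11.5, 1.0, -0.0, -0.0, -3.5, 85.0]
[-39.5, -13.9, 1.0, -0.0, -0.0, -3.5, 85.0]
[-38.6, -16.3, 1.0, -0.0, -0.0, -3.5, 85.0]
[-37.5, -18.6, 1.0, -0.0, -0.0, -3.5, 85.0]
```

Request:
{"method": "jog_arm", "body": {
  "deltas": [
    [[-42,-4,1,0,0,-3.5,85],[-41,-6.5,1,0,0,-3.5,85],[-41,-9,1,0,0,-3.5,85],[-40,-11.5,1,0,0,-3.5,85],[-40,-14,1,0,0,-3.5,85]]
  ]
}}

```text
clock: 0.95
eef_pos: [0.3899, 0.3543, 0.2022]
tool_rot: [0.046, 0.999, 0.001, -0.0]
ft_force: [-0.2, 0.8, -0.8]
grip_width: 0.0851
```

Request:
{"method": "jog_arm", "body": {
  "deltas": [
    [[-39,-16,1,0,0,-3.5,85],[-38,-18.5,1,0,0,-3.5,85],[0,0,0,0,0,0,85]]
  ]
}}

```text
clock: 1.25
eef_pos: [0.4716, 0.3104, 0.1997]
tool_rot: [-0.015, 1.0, 0.001, 0.001]
ft_force: [-0.4, 0.4, 0.6]
grip_width: 0.0851
```

Run:
```python
from h import *
o=get_obs(); im=camera("wrist"); m,T=campose("wrist",o)
print(o["eef_pos"].round(4),o["tool_rot"].round(4),o["clock"])
r=masks_of("jig","wrist")[0]; q,c,uv=fit(r["pixels"],B,0,[.4886,.3204,.04],m,T); print(q.round(4),c)
A=np.array([[x,y,z] for x in(-.06,.06) for y,z in((-.0255,.022),(.0255,.022),(0,.0475))])
W=R.from_euler("z",q[2]).apply(A)+[q[0],q[1],0]
out=im.copy()
for p in uv: cv2.circle(out,tuple(p.round().astype(int).tolist()),3,(255,0,0),1)
for p in proj(W,m,T): cv2.circle(out,tuple(p.round().astype(int).tolist()),3,(0,255,0),1)
np.save("jigim.npy",im); save("w_jig.png",cv2.resize(out,None,fx=1.4,fy=1.4))
```

```text
[0.4716 0.3104 0.1997] [-0.0148  0.9999  0.0014  0.001 ] 1.25
[0.4872 0.3197 0.0652] 0.011744224884531418
```

View pics/w_jig.png

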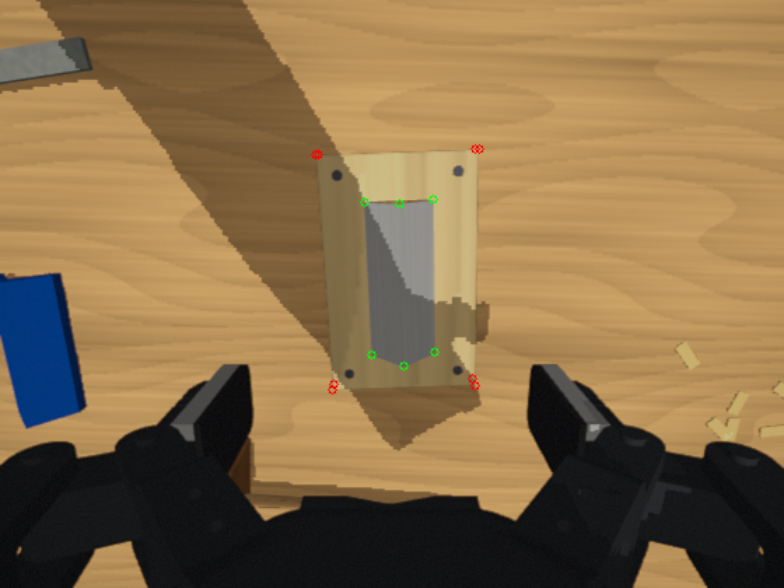

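The wrist view shows the jig board with corners near (318,153)–(476,388) at 1.4× scale. The projected angle corners (green) lie on the aluminium angle, so the jig is at (0.487, 0.320) with yaw about 3.7°. Next is the blue guard.

Run:
```python
from h import *
plan(np.array([.53,.025,.17]),92)
```

```text
at [0.4682 0.3123 0.1999] n 7
[-7.5, -41.3, 4.1, 0.0, -0.0, -0.0, 85.0]
[-7.5, -41.3, 4.1, 0.0, -0.0, -0.0, 85.0]
[-7.5, -41.3, 4.2, 0.0, -0.0, -0.0, 85.0]
[-7.5, -41.3, 4.2, 0.0, -0.0, -0.0, 85.0]
[-7.4, -41.3, 4.2, 0.0, -0.0, -0.0, 85.0]
[-7.4, -41.3, 4.2, 0.0, -0.0, -0.0, 85.0]
[-7.4, -41.3, 4.2, 0.0, -0.0, -0.0, 85.0]
```

Request:
{"method": "jog_arm", "body": {
  "deltas": [
    [[-7.5,-41,4,0,0,0,85],[-7.5,-41,4,0,0,0,85],[-7.5,-41,4,0,0,0,85],[-7.5,-41,4,0,0,0,85],[-7.5,-41,4,0,0,0,85]]
  ]
}}

```text
clock: 1.85
eef_pos: [0.5092, 0.1144, 0.179]
tool_rot: [-0.026, 1.0, 0.004, 0.0]
ft_force: [0.6, 0.2, 0.3]
grip_width: 0.0847
```

Request:
{"method": "jog_arm", "body": {
  "deltas": [
    [[-7.5,-41,4,0,0,0,85],[-7.5,-35,4,0,0,0,85],[0,0,0,0,0,0,85],[0,0,0,0,0,0,85]]
  ]
}}

```text
clock: 2.25
eef_pos: [0.5256, 0.0375, 0.1706]
tool_rot: [-0.026, 1.0, 0.004, -0.0]
ft_force: [0.1, 0.2, 0.3]
grip_width: 0.0854
```

```bash
cat > gd.py <<'E'
from h import *
import sys
o=get_obs(); im=camera("wrist"); m,T=campose("wrist",o)
print(o["eef_pos"].round(4),o["tool_rot"].round(4),o["clock"])
r=masks_of("blue_guard","wrist")[0]; print(r["conf"],r["pixels"].sum())
for y in (0,.07):
    q,c,uv=fit(r["pixels"],G,0,[.5557,.0221,y],m,T); print(q.round(4),c)
out=im.copy()
out[cv2.morphologyEx(r["pixels"].astype(np.uint8),cv2.MORPH_GRADIENT,np.ones((2,2)))>0]=(255,255,0)
for p in uv: cv2.circle(out,tuple(p.round().astype(int).tolist()),3,(255,0,0),1)
save("w_blue.png",cv2.resize(out,None,fx=1.4,fy=1.4))
E
python3 gd.py
```

```text
[0.5256 0.0375 0.1706] [-2.560e-02  9.997e-01  4.100e-03 -3.000e-04] 2.25
0.74 5943
[0.5547 0.0215 0.0369] 0.026248557771550995
[0.5548 0.0215 0.0332] 0.026442381977564655
```

View pics/w_blue.png

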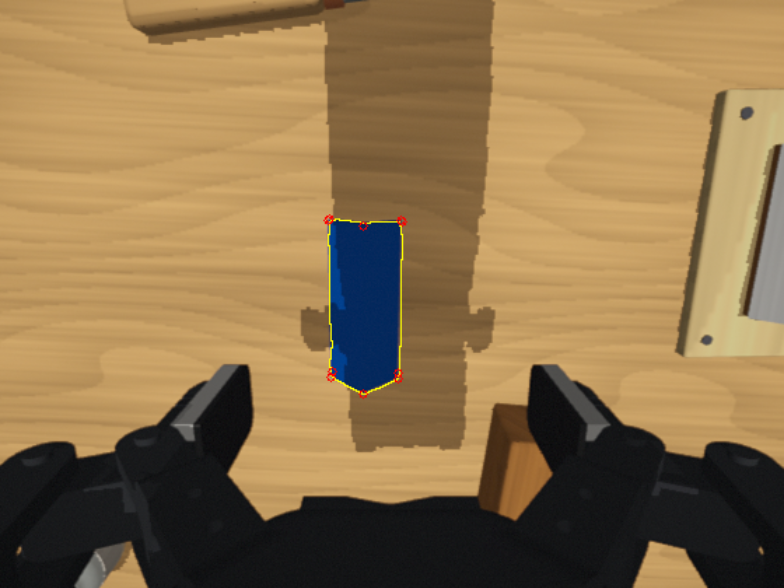

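The guard is at (0.555, 0.0215) with yaw about 2°; the fitted corners coincide with the mask outline from (329,220) to (398,378). Now I'll plan the descent.

Run:
```python
from h import *
plan(np.array([.5548,.0215,.07]),92,step=30)
```

```text
at [0.5257 0.0382 0.1707] n 4
[-7.0, -4.7, 25.1, 0.1, -0.0, 0.3, 85.0]
[-7.1, -4.7, 25.1, 0.1, -0.0, 0.3, 85.0]
[-7.1, -4.6, 25.2, 0.1, -0.0, 0.3, 85.0]
[-7.1, -4.5, 25.2, 0.1, -0.0, 0.3, 85.0]
```

Request:
{"method": "jog_arm", "body": {
  "deltas": [
    [[-7,-4.7,25,0.1,0,0.3,85],[-7,-4.7,25,0.1,0,0.3,85],[-7,-4.6,25,0.1,0,0.3,85],[-7,-4.5,25,0.1,0,0.3,85],[0,0,0,0,0,0,85]]
  ]
}}

```text
clock: 2.85
eef_pos: [0.5563, 0.0315, 0.0712]
tool_rot: [-0.023, 1.0, 0.001, 0.003]
ft_force: [-0.7, 0.2, -0.0]
grip_width: 0.0848
```

Run:
```python
from h import *
plan(np.array([.5548,.0215,-0.002]),92,step=20)
```

```text
at [0.5563 0.0315 0.0712] n 4
[0.6, -2.5, 18.3, 0.0, 0.1, 0.2, 85.0]
[0.6, -2.5, 18.3, 0.0, 0.1, 0.2, 85.0]
[0.5, -2.5, 18.3, 0.0, 0.1, 0.2, 85.0]
[0.5, -2.5, 18.3, 0.0, 0.1, 0.2, 85.0]
```

Request:
{"method": "jog_arm", "body": {
  "deltas": [
    [[0.6,-5,5,0,0.1,0.2,85],[0.6,-5,10,0,0.1,0.2,85],[0,0,0,0,0,0,85]]
  ]
}}

```text
clock: 3.15
eef_pos: [0.5559, 0.0242, 0.0578]
tool_rot: [-0.022, 1.0, 0.002, 0.003]
ft_force: [-0.7, -0.8, 0.5]
grip_width: 0.0849
```

Run:
```python
from h import *
plan(np.array([.5548,.0215,-0.002]),92,step=18)
```

```text
at [0.5559 0.0242 0.0578] n 4
[0.4, -0.7, 14.9, 0.0, 0.1, 0.1, 85.0]
[0.4, -0.7, 14.9, 0.0, 0.1, 0.1, 85.0]
[0.3, -0.7, 14.9, 0.0, 0.1, 0.1, 85.0]
[0.3, -0.7, 14.9, 0.0, 0.1, 0.1, 85.0]
```

Request:
{"method": "jog_arm", "body": {
  "deltas": [
    [[0.4,-0.7,15,0,0.1,0.1,85],[0.4,-0.7,15,0,0.1,0.1,85],[0.3,-0.7,15,0,0.1,0.1,85],[0.3,-0.7,9,0,0.1,0.1,85],[0,0,0,0,0,0,85]]
  ]
}}

```text
clock: 3.65
eef_pos: [0.5585, 0.0217, 0.0077]
tool_rot: [-0.018, 1.0, 0.002, 0.004]
ft_force: [0.3, -0.1, -0.9]
grip_width: 0.085
```

Run:
```python
from h import *
plan(np.array([.5548,.0215,-0.002]),92,step=18)
```

```text
at [0.5585 0.0217 0.0077] n 1
[3.8, -0.1, 9.7, 0.2, 0.5, 0.1, 85.0]
```

Request:
{"method": "jog_arm", "body": {
  "deltas": [
    [[3.8,0,8,0.2,0.5,0,85],[0.5,0,1,0,0,0,85],[0,0,0,0,0,0,85]]
  ]
}}

```text
clock: 3.95
eef_pos: [0.5554, 0.0216, 0.0]
tool_rot: [-0.018, 1.0, 0.0, 0.001]
ft_force: [0.3, 0.6, -0.6]
grip_width: 0.0851
```

Run:
```python
from h import *
plan(np.array([.5548,.0215,-0.002]),92,step=18)
o=get_obs();print(o["ft_force"],R.from_quat(o["tool_rot"]).as_matrix().round(4))
```

```text
at [0.5554 0.0216 0.    ] n 1
[0.6, -0.1, 2.0, 0.0, 0.1, 0.1, 85.0]
[ 0.27434323  0.62988518 -0.62847231] [[-9.994e-01 -3.590e-02  2.100e-03]
 [-3.590e-02  9.994e-01  4.000e-04]
 [-2.100e-03  3.000e-04 -1.000e+00]]
```

Well aligned, so I'll close.

Request:
{"method": "jog_arm", "body": {
  "deltas": [
    [[0.5,0,2,0,0.1,0,70],[0,0,0,0,0,0,50],[0,0,0,0,0,0,30],[0,0,0,0,0,0,30],[0,0,0,0,0,0,30]]
  ]
}}

```text
clock: 4.45
eef_pos: [0.5559, 0.0217, -0.0009]
tool_rot: [-0.018, 1.0, 0.0, 0.001]
ft_force: [0.6, -0.2, 0.7]
grip_width: 0.0301
```

Request:
{"method": "jog_arm", "body": {
  "deltas": [
    [[0,0,0,0,0,0,30],[0,0,0,0,0,0,30],[0,0,0,0,0,0,30]]
  ]
}}

```text
clock: 4.75
eef_pos: [0.556, 0.0217, -0.0007]
tool_rot: [-0.018, 1.0, 0.0, 0.001]
ft_force: [0.4, -0.8, -0.1]
grip_width: 0.0299
```

Run:
```python
from h import *
a=camera("wrist"); b=camera("side")[180:300,200:360]
save("miss.png",np.hstack([a,cv2.resize(b,(240,180))[:,:].__class__ and cv2.copyMakeBorder(cv2.resize(b,(240,180)),0,240,0,0,0)]))
```

```text
(no output)
```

View pics/miss.png

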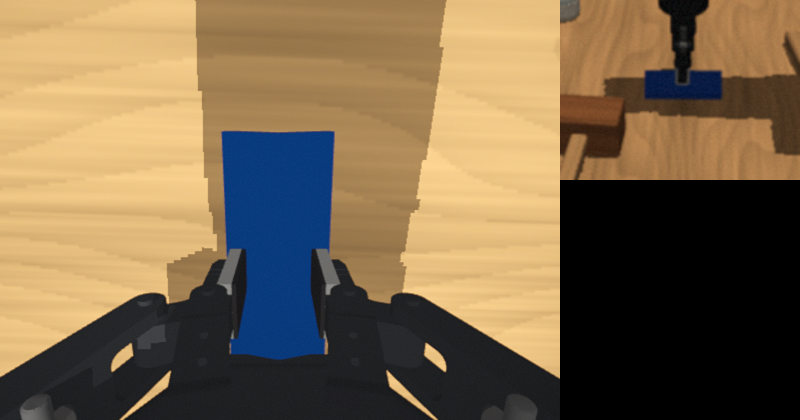

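The picture shows the pads on the roof slopes, high above the flats: the gap is about 68 px (columns 245–313), the opening is 30 mm and there is no force. The tips seem to stand some 25 mm farther back than the stated TCP. I'll open and measure the tip height before going lower.

Request:
{"method": "jog_arm", "body": {
  "deltas": [
    [[0,0,0,0,0,0,85],[0,0,0,0,0,0,85],[0,0,0,0,0,0,85],[0,0,0,0,0,0,85]]
  ]
}}

```text
clock: 5.25
eef_pos: [0.5559, 0.0217, -0.0008]
tool_rot: [-0.018, 1.0, 0.0, 0.001]
ft_force: [0.6, 0.2, 0.6]
grip_width: 0.0845
```

Run:
```python
from h import *
o=get_obs(); a=camera("wrist"); b=camera("side"); print(o["eef_pos"],o["grip_width"],o["ft_force"])
m,T=campose("wrist",o); r=masks_of("blue_guard","wrist"); print(len(r))
for k in r[:1]:
    for z in (-.03,-.02,-.01,0,.01,.02):
        q,c,_=fit(k["pixels"],G,z,[.5548,.0215,.035],m,T); print(z,q.round(4),round(c,3))
ms,Ts=campose("side")
# predicted tips (pad front corners) for setbacks, opening 85
f=R.from_quat(o["tool_rot"])
for nm,M,TT,im,cr in(("w",m,T,a,None),("s",ms,Ts,b,None)):
    for d,col in((.013,(255,0,0)),(.026,(0,255,0)),(.039,(255,255,0))):
        for s in(-1,1):
            for x in(-.011,.011):
                p=proj(o["eef_pos"]+f.apply([x,s*.0427,-d]),M,TT)[0]
                cv2.circle(im,tuple((p*16).round().astype(int).tolist()),24,col,-1,shift=4)
s=cv2.resize(b[185:275,230:330],(400,360),interpolation=cv2.INTER_CUBIC)
c=np.zeros((420,800,3),np.uint8); c[:,:400]=a[:,80:480]; c[:360,400:]=s; save("tips.png",c)
```

```text
[ 0.55594949  0.02172667 -0.0008164 ] 0.08445348016985921 [0.58329191 0.22677845 0.56554526]
1
-0.03 [0.5554 0.0228 0.0277] 0.231
-0.02 [0.5548 0.0209 0.0269] 0.152
-0.01 [0.5542 0.0208 0.0297] 0.095
0 [0.5536 0.0212 0.0369] 0.075
0.01 [0.5535 0.0209 0.0307] 0.164
0.02 [0.5532 0.0231 0.0265] 0.262
```

View pics/tips.png

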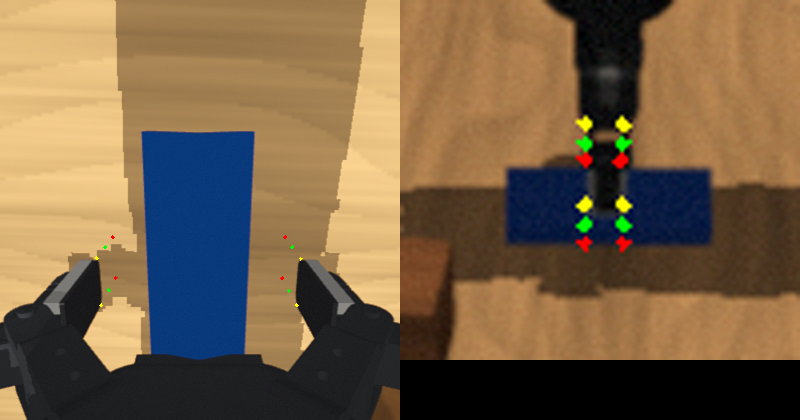

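Both cameras agree. With the fingers open, the tips lie at the yellow dots, 39 mm behind the TCP instead of 13. To put the tips at about 3 mm height at 52 mm opening, the TCP must go to z ≈ −0.028. I'll descend gently, watching the force.

Request:
{"method": "jog_arm", "body": {
  "deltas": [
    [[1,0,10,0,0,0,85],[0,0,6,0,0,0,85],[0,0,0,0,0,0,85]]
  ]
}}

```text
clock: 5.7
eef_pos: [0.5548, 0.0217, -0.0183]
tool_rot: [-0.018, 1.0, 0.0, 0.001]
ft_force: [0.1, 0.2, -1.2]
grip_width: 0.0851
```

Request:
{"method": "jog_arm", "body": {
  "deltas": [
    [[0.5,0,5,0,0,0,85],[0,0,3.5,0,0,0,85],[0,0,0,0,0,0,85]]
  ]
}}

```text
clock: 6.0
eef_pos: [0.5537, 0.0216, -0.0282]
tool_rot: [-0.018, 1.0, 0.0, 0.001]
ft_force: [0.2, 0.6, 0.2]
grip_width: 0.0849
```

Request:
{"method": "jog_arm", "body": {
  "deltas": [
    [[0,0,0,0,0,0,60],[0,0,0,0,0,0,46],[0,0,0,0,0,0,46],[0,0,0,0,0,0,46]]
  ]
}}

```text
clock: 6.4
eef_pos: [0.5551, 0.0217, -0.0264]
tool_rot: [-0.018, 1.0, 0.0, 0.002]
ft_force: [-0.5, 0.0, -0.3]
grip_width: 0.0505
```

Request:
{"method": "jog_arm", "body": {
  "deltas": [
    [[0,0,0,0,0,0,40],[0,0,0,0,0,0,40],[0,0,0,0,0,0,40]]
  ]
}}

```text
clock: 6.7
eef_pos: [0.5551, 0.0217, -0.0264]
tool_rot: [-0.018, 1.0, 0.0, 0.002]
ft_force: [1.0, -0.3, -0.6]
grip_width: 0.0503
```

The grip holds at 50 mm. I'll lift and check.

Request:
{"method": "jog_arm", "body": {
  "deltas": [
    [[0,0,-8,0,0,0,40],[0,0,-20,0,0,0,40],[0,0,-40,0,0,0,40],[0,0,-40,0,0,0,40],[0,0,0,0,0,0,40]]
  ]
}}

```text
clock: 7.2
eef_pos: [0.5526, 0.0216, 0.0846]
tool_rot: [-0.018, 1.0, 0.0, -0.001]
ft_force: [0.6, -0.2, 0.6]
grip_width: 0.0503
```

```bash
cat > rel.py <<'E'
from h import *
import sys
# held guard pose relative to tool from wrist view (dz, tilt assumed none)
o=get_obs(); im=camera("wrist"); m,T=campose("wrist",o)
r=masks_of("blue_guard","wrist"); print(o["eef_pos"].round(4),o["grip_width"],o["ft_force"].round(2),len(r))
k=r[0]["pixels"]
x0=[*o["eef_pos"][:2],.035]
for dz in (.016,.026,.036):
    q,c,uv=fit(k,G,o["eef_pos"][2]+dz,x0,m,T); print(dz,q.round(4),(q[:2]-o["eef_pos"][:2]).round(4),round(c,3))
save("held.png",im)
E
python3 rel.py; python3 -c "
from h import *
plan(np.array([.4872,.3197,.085]),93.7,step=35,grip=40)"
```

```text
[0.5526 0.0216 0.0846] 0.05034395701055569 [ 0.57 -0.2   0.61] 1
0.016 [0.5533 0.021  0.0263] [ 0.0007 -0.0006] 0.212
0.026 [0.5529 0.0215 0.0372] [ 0.0003 -0.0001] 0.201
0.036 [0.5526 0.0218 0.0391] [-0.      0.0002] 0.269
at [0.5493 0.0214 0.08  ] n 9
[5.7, 33.4, -0.5, 0.0, -0.1, -0.2, 40.0]
[5.6, 33.4, -0.5, 0.0, -0.1, -0.2, 40.0]
[5.5, 33.4, -0.5, 0.0, -0.1, -0.2, 40.0]
[5.4, 33.4, -0.5, 0.0, -0.1, -0.2, 40.0]
[5.3, 33.4, -0.5, 0.0, -0.1, -0.2, 40.0]
[5.2, 33.5, -0.5, 0.0, -0.1, -0.2, 40.0]
[5.1, 33.5, -0.5, 0.0, -0.1, -0.2, 40.0]
[5.0, 33.5, -0.5, 0.0, -0.1, -0.2, 40.0]
[4.8, 33.5, -0.6, 0.0, -0.1, -0.2, 40.0]
```

View pics/held.png

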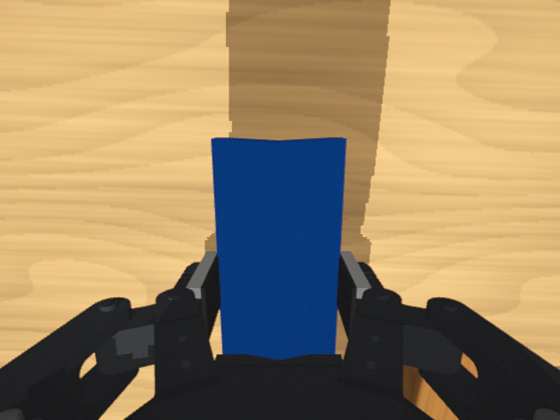

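The guard is held level and central, with its visible end corners at (212,139) and (345,138). Now I'll carry it over the jig.

Request:
{"method": "jog_arm", "body": {
  "deltas": [
    [[5.7,25,-2,0,0,-0.2,40],[5.6,34,-2,0,0,-0.2,40],[5.5,34,-2,0,0,-0.2,40],[5.4,34,-2,0,0,-0.2,40],[5.3,34,-2,0,0,-0.2,40]]
  ]
}}

```text
clock: 7.8
eef_pos: [0.5092, 0.1798, 0.0825]
tool_rot: [-0.022, 1.0, -0.002, -0.012]
ft_force: [-0.0, -0.0, -0.4]
grip_width: 0.0504
```

Request:
{"method": "jog_arm", "body": {
  "deltas": [
    [[5.2,33,-2,0,0,-0.2,40],[5.1,33,-2,0,0,-0.2,40],[5,33,-2,0,0,-0.2,40],[4.8,20,-1,0,0,-0.2,40],[0,0,0,0,0,0,40]]
  ]
}}

```text
clock: 8.3
eef_pos: [0.4743, 0.3034, 0.0801]
tool_rot: [-0.032, 0.999, -0.005, -0.02]
ft_force: [-0.1, -0.4, -1.2]
grip_width: 0.05
```

```bash
cat > over.py <<'E'
from h import *
import sys
o=get_obs(); im=camera("wrist"); m,T=campose("wrist",o); np.save("over.npy",im)
A=np.array([[x,y,z] for x in(-.06,.06) for y,z in((-.0255,.022),(.0255,.022),(0,.0475))])
print(o["eef_pos"].round(4),o["tool_rot"].round(4),o["grip_width"].round(4),o["clock"],o["ft_force"].round(1))
r=masks_of("jig","wrist"); print([x["conf"] for x in r])
q=np.array([.4872,.3197,.0652]); out=im.copy()
if r:
    k=r[0]["pixels"]; out[cv2.morphologyEx(k.astype(np.uint8),cv2.MORPH_GRADIENT,np.ones((2,2)))>0]=(255,255,0)
for V,c in((B[[1,3,5,7]],(255,0,0)),(A,(0,255,0))):
    for p in proj(R.from_euler("z",q[2]).apply(V)+[q[0],q[1],0],m,T): cv2.circle(out,tuple(p.round().astype(int).tolist()),3,c,1)
save(sys.argv[1],cv2.resize(out,None,fx=1.4,fy=1.4))
plan(np.array([q[0],q[1],float(sys.argv[2])]),90+np.degrees(q[2]),step=20,grip=40)
E
python3 over.py over1.png .06
```

```text
Traceback (most recent call last):
  File "over.py", line 5, in <module>
    print(o["eef_pos"].round(4),o["tool_rot"].round(4),o["grip_width"].round(4),o["clock"],o["ft_force"].round(1))
                                                       ^^^^^^^^^^^^^^^^^^^^^
AttributeError: 'float' object has no attribute 'round'
```

The tool has picked up about 2° of tilt on the way, so I'll level it and centre it first.

```bash
sed -i 's/o\["grip_width"\].round(4)/o["grip_width"]/' over.py; python3 -c "
from h import *
plan(np.array([.4872,.3197,.08]),93.7,step=10,grip=40)"
```

```text
at [0.4743 0.302  0.0798] n 3
[-4.6, 5.6, -0.3, -0.2, -0.8, -0.0, 40.0]
[-4.6, 5.6, -0.2, -0.2, -0.8, -0.0, 40.0]
[-4.7, 5.6, -0.2, -0.2, -0.8, -0.0, 40.0]
```

Request:
{"method": "jog_arm", "body": {
  "deltas": [
    [[-4.6,6,0,-0.2,-0.8,0,40],[-4.6,6,0,-0.2,-0.8,0,40],[-4.7,6,0,-0.2,-0.8,0,40],[0,0,0,0,0,0,40]]
  ]
}}

```text
clock: 8.75
eef_pos: [0.4878, 0.3181, 0.0765]
tool_rot: [-0.029, 1.0, -0.001, 0.0]
ft_force: [-0.2, -0.5, -0.3]
grip_width: 0.0505
```

```bash
python3 over.py over1.png .08
```

```text
[0.4878 0.3181 0.0765] [-2.930e-02  9.996e-01 -1.400e-03  4.000e-04] 0.05050199313563163 8.75 [-0.2 -0.5 -0.3]
[0.86]
at [0.4874 0.3176 0.0766] n 1
[0.1, 2.1, -3.5, -0.2, -0.0, -0.4, 40.0]
```

View pics/over1.png

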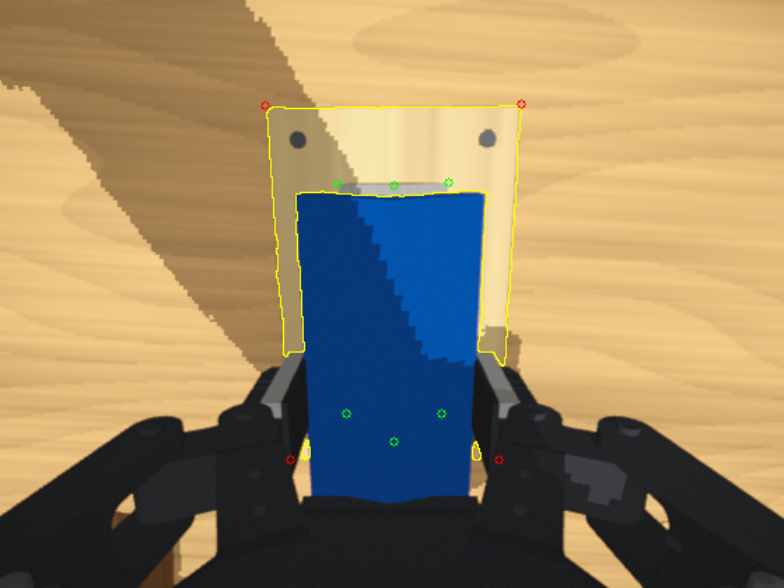

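The predicted angle corners (338–449, row 184) lie on the visible strip of aluminium, and the board edge agrees within about 1 mm. I'll lower to just above the ridge.

Request:
{"method": "jog_arm", "body": {
  "deltas": [
    [[0,1.5,8,-0.1,0,-0.2,40],[0,0.6,15,-0.1,0,-0.2,40],[0,0,14,0,0,0,40],[0,0,0,0,0,0,40]]
  ]
}}

```text
clock: 9.25
eef_pos: [0.488, 0.3189, 0.0382]
tool_rot: [-0.032, 0.999, 0.0, 0.001]
ft_force: [-0.7, 0.6, 0.0]
grip_width: 0.0504
```

```bash
python3 over.py over2.png .01
```

```text
[0.488  0.3189 0.0382] [-3.210e-02  9.995e-01  5.000e-04  5.000e-04] 0.05037511805704732 9.25 [-0.7  0.6  0. ]
[0.77]
at [0.4892 0.3198 0.0402] n 2
[1.1, -0.0, 15.1, 0.1, 0.1, -0.0, 40.0]
[1.0, 0.0, 15.1, 0.1, 0.1, -0.0, 40.0]
```

View pics/over2.png

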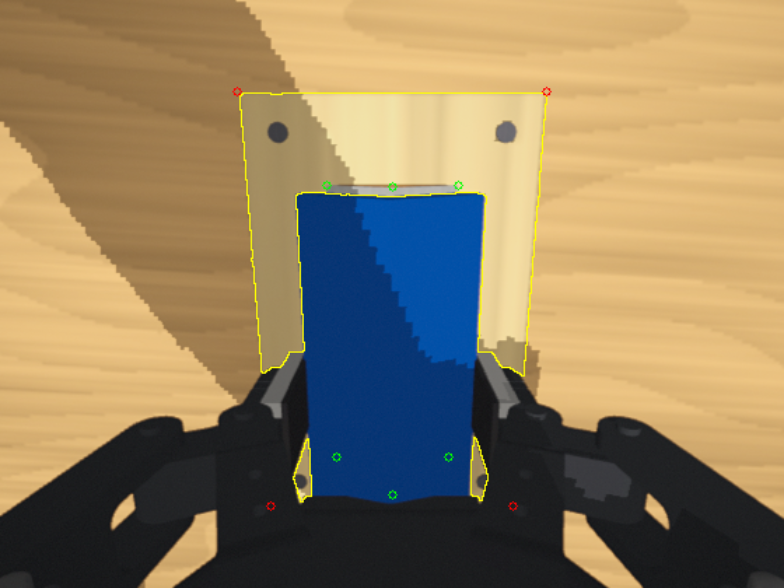

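The board's end edge is at row 93.5 where I predicted 91, and the nails are centred at column 392. So the jig is about 1 mm farther in x and 0.7 mm in y than first fitted; I'll aim for TCP (0.4877, 0.3199). Now I'll lower in stages.

Request:
{"method": "jog_arm", "body": {
  "deltas": [
    [[0.8,0,10,0.1,0.1,0,40],[0.7,0,10,0,0.1,0,40],[0,0,6,0,0,0,40],[0,0,0,0,0,0,40]]
  ]
}}

```text
clock: 9.75
eef_pos: [0.4889, 0.3205, 0.0138]
tool_rot: [-0.032, 0.999, 0.001, 0.001]
ft_force: [0.4, 0.0, -1.0]
grip_width: 0.0503
```

```bash
python3 -c "
from h import *
plan(np.array([.4877,.3199,.003]),93.7,step=8,grip=40); print(get_obs()['tool_rot'],get_obs()['ft_force'])"
```

```text
at [0.4889 0.3205 0.0138] n 2
[0.7, -0.3, 5.4, 0.1, 0.1, -0.0, 40.0]
[0.6, -0.3, 5.4, 0.1, 0.1, -0.0, 40.0]
[-0.03205755  0.99948426  0.00120266  0.00144481] [ 0.38550226  0.04195759 -1.03189932]
```

Request:
{"method": "jog_arm", "body": {
  "deltas": [
    [[0.8,-0.4,5,0.1,0.1,0,40],[0.4,-0.2,3.5,0.1,0.1,0,40],[0,0,0,0,0,0,40]]
  ]
}}

```text
clock: 10.05
eef_pos: [0.4878, 0.3198, 0.0046]
tool_rot: [-0.032, 0.999, -0.001, -0.0]
ft_force: [-0.0, 0.8, -0.5]
grip_width: 0.0504
```

```bash
python3 -c "
from h import *
plan(np.array([.4877,.3199,.0]),93.7,step=8,grip=40); print(get_obs()['tool_rot'],get_obs()['ft_force'])"
```

```text
at [0.4878 0.3198 0.0046] n 1
[0.1, 0.1, 4.6, -0.1, -0.0, -0.0, 40.0]
[-3.20793235e-02  9.99484976e-01 -7.55720168e-04 -3.59656552e-04] [-0.03762757  0.77114606 -0.51906366]
```

Request:
{"method": "jog_arm", "body": {
  "deltas": [
    [[0,0,1.5,-0.1,0,0,40],[0,0,1.5,0,0,0,40],[0,0,0,0,0,0,40]]
  ]
}}

```text
clock: 10.35
eef_pos: [0.4881, 0.3201, 0.0017]
tool_rot: [-0.032, 0.999, 0.0, -0.0]
ft_force: [-0.0, 0.1, -0.7]
grip_width: 0.0501
```

Request:
{"method": "jog_arm", "body": {
  "deltas": [
    [[0,0,1,0,0,0,40],[0,0,0,0,0,0,40]]
  ]
}}

```text
clock: 10.55
eef_pos: [0.4882, 0.3202, 0.0008]
tool_rot: [-0.032, 0.999, 0.001, 0.0]
ft_force: [0.4, 0.0, -0.7]
grip_width: 0.0501
```

Request:
{"method": "jog_arm", "body": {
  "deltas": [
    [[0.3,-0.1,1,0,0,0,40],[0,0,0,0,0,0,40]]
  ]
}}

```text
clock: 10.75
eef_pos: [0.4881, 0.3201, -0.0]
tool_rot: [-0.032, 0.999, 0.001, 0.0]
ft_force: [0.1, -0.3, -1.1]
grip_width: 0.0506
```

Request:
{"method": "jog_arm", "body": {
  "deltas": [
    [[0,0,1,0,0,0,40],[0,0,0,0,0,0,40]]
  ]
}}

```text
clock: 10.95
eef_pos: [0.4885, 0.3199, -0.0004]
tool_rot: [-0.032, 0.999, 0.0, 0.001]
ft_force: [-0.3, 0.3, -0.7]
grip_width: 0.0501
```

Request:
{"method": "jog_arm", "body": {
  "deltas": [
    [[0.4,0,1.2,0,0,0,40],[0,0,0,0,0,0,40]]
  ]
}}

```text
clock: 11.15
eef_pos: [0.4888, 0.3199, -0.0004]
tool_rot: [-0.032, 0.999, 0.001, 0.002]
ft_force: [0.5, -0.2, -1.0]
grip_width: 0.0505
```

Request:
{"method": "jog_arm", "body": {
  "deltas": [
    [[0.3,0,1.2,0,0,0,40],[0,0,0,0,0,0,40]]
  ]
}}

```text
clock: 11.35
eef_pos: [0.4889, 0.3199, -0.0005]
tool_rot: [-0.032, 0.999, 0.001, 0.002]
ft_force: [0.1, 0.3, -0.8]
grip_width: 0.0501
```

It stopped at z −0.0005, which is the expected seat height. I'll check that the ends are flush before letting go.

Run:
```python
from h import *
o=get_obs(); a=camera("wrist"); b=camera("side"); m,T=campose("wrist",o); ms,Ts=campose("side")
print(o["eef_pos"].round(4),o["tool_rot"].round(4),o["ft_force"].round(1))
r=masks_of("blue_guard","wrist")[0]["pixels"]; rows=[int(np.argmax(r[:,c])) for c in (220,240,260,278,296,316,336)]; print(rows)
w=cv2.resize(a[60:200,180:380],(800,560),interpolation=cv2.INTER_CUBIC)
s=cv2.resize(b[295:365,250:380],(520,280),interpolation=cv2.INTER_CUBIC)
c=np.zeros((600,800,3),np.uint8); c[:330]=w[150:480]; c[330:600,:520]=s[:270]; save("seat.png",c)
```

```text
[ 0.4889  0.3199 -0.0005] [-3.190e-02  9.995e-01  6.000e-04  2.400e-03] [ 0.1  0.3 -0.8]
[137, 138, 139, 140, 139, 138, 137]
```

View pics/seat.png

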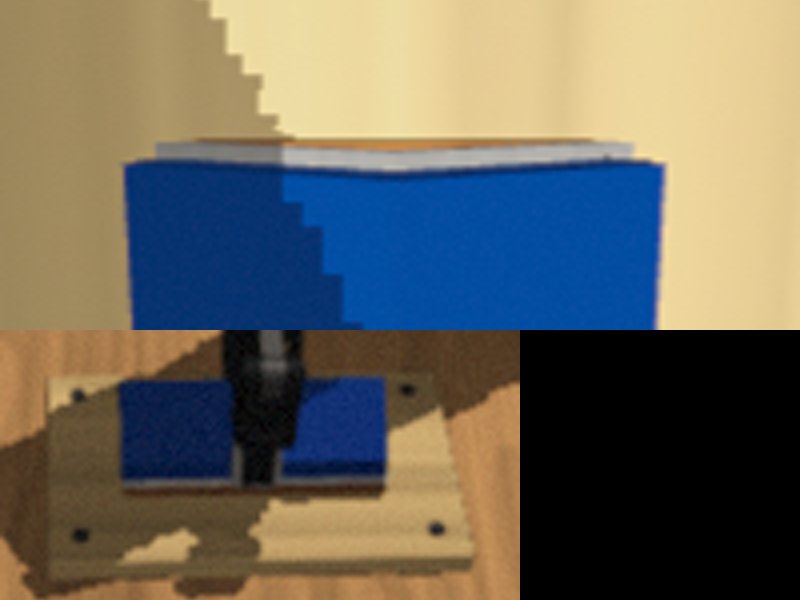

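Run:
```python
from h import *
o=get_obs(); m,T=campose("wrist",o); f=R.from_quat(o["tool_rot"]); e=o["eef_pos"]
def row(x,y,z): # tool x, y ; world z
    return proj(e+f.apply([x,y,-(z-e[2])]),m,T)[0].round(1)
for x in(.058,.059,.060,.061,.062,.063,.064):
    print(x,"ridge guard top/inner",row(x,0,.0635),row(x,0,.0475),"flat top/bot",row(x,.026,.037),row(x,.026,.0265),"angle ridge top/under",row(x,0,.0475),row(x,0,.0433),"angle toe",row(x,.0255,.022))
a=cv2.cvtColor(camera("wrist"),cv2.COLOR_RGB2GRAY)
c=camera("wrist")
for col in (278,300,230): print(col,[tuple(int(v) for v in c[r,col]) for r in range(127,146)])
```

```text
0.058 ridge guard top/inner [278.6 149. ] [278.5 145.3] flat top/bot [345.9 143.5] [340.9 141.8] angle ridge top/under [278.5 145.3] [278.5 144.5] angle toe [337.9 141.2]
0.059 ridge guard top/inner [278.6 145.7] [278.5 142.5] flat top/bot [346.1 140.8] [341.1 139.4] angle ridge top/under [278.5 142.5] [278.5 141.7] angle toe [338.  138.8]
0.06 ridge guard top/inner [278.6 142.4] [278.5 139.6] flat top/bot [346.2 138.1] [341.2 136.9] angle ridge top/under [278.5 139.6] [278.5 139. ] angle toe [338.1 136.4]
0.061 ridge guard top/inner [278.6 139. ] [278.5 136.7] flat top/bot [346.4 135.5] [341.3 134.4] angle ridge top/under [278.5 136.7] [278.5 136.1] angle toe [338.2 134. ]
0.062 ridge guard top/inner [278.6 135.7] [278.5 133.8] flat top/bot [346.5 132.8] [341.4 131.9] angle ridge top/under [278.5 133.8] [278.5 133.3] angle toe [338.3 131.6]
0.063 ridge guard top/inner [278.6 132.3] [278.5 130.8] flat top/bot [346.6 130.1] [341.5 129.4] angle ridge top/under [278.5 130.8] [278.5 130.5] angle toe [338.4 129.2]
0.064 ridge guard top/inner [278.6 128.9] [278.5 127.9] flat top/bot [346.8
[... 306 characters left out ...]
, 178, 171), (97, 106, 131), (25, 54, 109), (5, 52, 114), (5, 76, 161), (0, 77, 164), (1, 78, 164)]
300 [(229, 205, 148), (229, 204, 147), (230, 206, 149), (231, 207, 150), (229, 205, 148), (166, 135, 86), (170, 117, 69), (147, 138, 132), (176, 175, 172), (181, 179, 174), (182, 180, 175), (175, 173, 170), (85, 92, 122), (13, 49, 108), (0, 61, 135), (0, 75, 159), (7, 78, 164), (0, 78, 162), (3, 78, 162)]
230 [(168, 145, 99), (167, 145, 99), (168, 145, 99), (168, 145, 99), (166, 143, 96), (127, 98, 65), (113, 109, 105), (121, 120, 117), (124, 124, 120), (123, 122, 118), (80, 91, 108), (27, 51, 95), (7, 43, 95), (8, 48, 109), (6, 50, 112), (7, 52, 112), (7, 50, 112), (3, 51, 112), (7, 50, 112)]
```

The end view is measurable. The guard's end is at tool x ≈ 59.8 mm and the angle's silver end at ≈ 61.3 mm (rows 140 and 135), so the guard sits about 1.5 mm too far in +x. I'll ease it up, shift it and seat it again.

Request:
{"method": "jog_arm", "body": {
  "deltas": [
    [[0.5,0,-2,0,-0.2,0,40],[1,0,0,0,0,0,40],[0,0,0,0,0,0,40]]
  ]
}}

```text
clock: 11.9
eef_pos: [0.4868, 0.3199, 0.0003]
tool_rot: [-0.032, 0.999, 0.001, 0.003]
ft_force: [-0.4, -0.5, -1.7]
grip_width: 0.0501
```

```bash
cat > flush.py <<'E'
from h import *
o=get_obs(); m,T=campose("wrist",o); f=R.from_quat(o["tool_rot"]); e=o["eef_pos"]; c=camera("wrist").astype(int)
rows=np.arange(120,150,.02)
def xof(row,z): return np.interp(row,*np.array(sorted((proj(e+f.apply([x,0,-(z-e[2])]),m,T)[0][1],x) for x in np.linspace(.05,.07,41))).T)
p=c[120:150,276:281].mean(1); sat=p[:,2]-p[:,0]   # blue>0, silver ~-8, wood <-40
print(np.c_[np.arange(128,146),p[8:26].round()].astype(int).tolist())
up=lambda t:120+np.interp(t,*[v for v in (sat,np.arange(30))]) if np.all(np.diff(sat)>0) else 120+[i+(t-sat[i])/(sat[i+1]-sat[i]) for i in range(29) if sat[i]<=t<sat[i+1]][-1]
b=up(45); s=up(-40); h=e[2]+.0005
print("blue edge row %.1f x %.4f | silver top row %.1f x %.4f"%(b,xof(b,.0475+h),s,xof(s,.0433)))
plan(np.array([.4874,.3199,-.0005]),93.7,step=8,grip=40)
E
python3 flush.py
```

```text
[[128, 237, 222, 164], [129, 237, 222, 164], [130, 237, 222, 163], [131, 237, 222, 164], [132, 237, 222, 163], [133, 237, 222, 164], [134, 238, 222, 164], [135, 239, 224, 165], [136, 237, 223, 164], [137, 177, 151, 99], [138, 181, 125, 63], [139, 201, 138, 75], [140, 107, 77, 107], [141, 19, 49, 110], [142, 2, 58, 126], [143, 1, 76, 161], [144, 3, 79, 165], [145, 2, 78, 164]]
blue edge row 140.5 x 0.0597 | silver top row 139.7 x 0.0597
at [4.869e-01 3.199e-01 4.000e-04] n 1
[-0.5, -0.0, 0.9, 0.1, 0.4, -0.0, 40.0]
```

Request:
{"method": "jog_arm", "body": {
  "deltas": [
    [[-0.4,0,0.8,0.1,0.3,0,40],[0,0,0.5,0,0,0,40],[0,0,0,0,0,0,40]]
  ]
}}

```text
clock: 12.25
eef_pos: [0.4872, 0.3197, -0.0006]
tool_rot: [-0.032, 0.999, -0.001, 0.001]
ft_force: [-0.1, 0.1, 0.3]
grip_width: 0.0503
```

```bash
python3 flush.py
```

```text
[[128, 237, 221, 164], [129, 237, 222, 164], [130, 237, 221, 164], [131, 237, 221, 164], [132, 237, 221, 164], [133, 237, 221, 164], [134, 238, 223, 165], [135, 237, 222, 165], [136, 176, 151, 99], [137, 179, 124, 65], [138, 200, 140, 73], [139, 175, 132, 94], [140, 82, 71, 108], [141, 13, 49, 108], [142, 2, 60, 130], [143, 2, 77, 162], [144, 1, 78, 164], [145, 2, 78, 164]]
blue edge row 140.3 x 0.0597 | silver top row 139.4 x 0.0598
at [ 0.4872  0.3197 -0.0006] n 1
[-0.3, 0.2, -0.1, -0.1, 0.1, -0.0, 40.0]
```

It is flush within about 0.3 mm and at seat height. I'll press lightly once more, then open.

Request:
{"method": "jog_arm", "body": {
  "deltas": [
    [[0,0,0.5,0,0,0,40],[0,0,0,0,0,0,40],[0,0,0,0,0,0,54],[0,0,0,0,0,0,60],[0,0,0,0,0,0,70]]
  ]
}}

```text
clock: 12.8
eef_pos: [0.4875, 0.3201, -0.001]
tool_rot: [-0.032, 0.999, -0.0, 0.001]
ft_force: [-0.7, -1.1, -0.0]
grip_width: 0.0695
```

Request:
{"method": "jog_arm", "body": {
  "deltas": [
    [[0,0,0,0,0,0,85],[0,0,0,0,0,0,85],[0,0,0,0,0,0,85]]
  ]
}}

```text
clock: 13.1
eef_pos: [0.4876, 0.3203, -0.0013]
tool_rot: [-0.032, 0.999, -0.0, 0.001]
ft_force: [-0.3, -1.0, 0.2]
grip_width: 0.0852
```

```bash
python3 flush.py
```

```text
[[128, 237, 221, 163], [129, 237, 221, 163], [130, 237, 221, 163], [131, 237, 221, 163], [132, 237, 221, 163], [133, 238, 222, 165], [134, 236, 221, 163], [135, 177, 151, 98], [136, 196, 137, 71], [137, 202, 141, 74], [138, 162, 127, 102], [139, 72, 70, 109], [140, 11, 48, 105], [141, 1, 62, 136], [142, 5, 77, 161], [143, 2, 78, 163], [144, 3, 78, 163], [145, 3, 77, 163]]
blue edge row 139.1 x 0.0601 | silver top row 138.2 x 0.0603
at [ 0.4876  0.3203 -0.0013] n 1
[0.2, -0.4, -0.8, -0.0, 0.1, -0.0, 40.0]
```

Released, and the guard has not moved. I'll retreat straight up and back, then look.

Request:
{"method": "jog_arm", "body": {
  "deltas": [
    [[0,0,-15,0,0,0,85],[0,0,-30,0,0,0,85],[0,0,-45,0,0,0,85],[0,0,-45,0,0,0,85],[0,0,-45,0,0,0,85]]
  ]
}}

```text
clock: 13.65
eef_pos: [0.4819, 0.3168, 0.1749]
tool_rot: [-0.032, 0.999, -0.006, -0.008]
ft_force: [0.6, 1.2, -1.0]
grip_width: 0.0854
```

Request:
{"method": "jog_arm", "body": {
  "deltas": [
    [[0,0,-20,0,0,0,85],[0,0,0,0,0,0,85],[0,0,0,0,0,0,85]]
  ]
}}

```text
clock: 13.95
eef_pos: [0.4857, 0.3193, 0.2037]
tool_rot: [-0.032, 0.999, -0.001, -0.001]
ft_force: [-0.7, -0.4, -0.3]
grip_width: 0.0849
```

Run:
```python
from h import *
o=get_obs(); a=camera("wrist"); b=camera("side"); m,T=campose("wrist",o); print(o["eef_pos"].round(4),o["clock"])
k=masks_of("blue_guard","wrist")[0]["pixels"]
for z in(.0165,.0265,.0365):
    q,c,_=fit(k,G,z,[.488,.32,.065],m,T); print(z,q.round(4),round(c,4))
j=masks_of("jig","wrist")[0]["pixels"]|k; print("jig",fit(j,B,0,[.488,.32,.065],m,T)[0].round(4))
camera("top")
mt,Tt=campose("top")
for n in("brown_guard","mallet"): print(n,[(r["at"],r["pixels"].sum()) for r in masks_of(n,"top")[:1]])
c=np.zeros((600,800,3),np.uint8); w=a[80:320,180:400]; c[:480,:440]=cv2.resize(w,(440,480))
c[:270,440:800]=cv2.resize(b[290:365,260:360],(360,270),interpolation=cv2.INTER_CUBIC); save("final.png",c)
```

```text
[0.4857 0.3193 0.2037] 13.95
0.0165 [0.4887 0.3199 0.0657] 0.0492
0.0265 [0.4875 0.3198 0.0632] 0.0155
0.0365 [0.4868 0.3198 0.0636] 0.0615
jig [0.4873 0.3197 0.0645]
brown_guard [([443.8, 251.0], np.int64(1419))]
mallet [([215.4, 152.2], np.int64(2594))]
```

View pics/final.png

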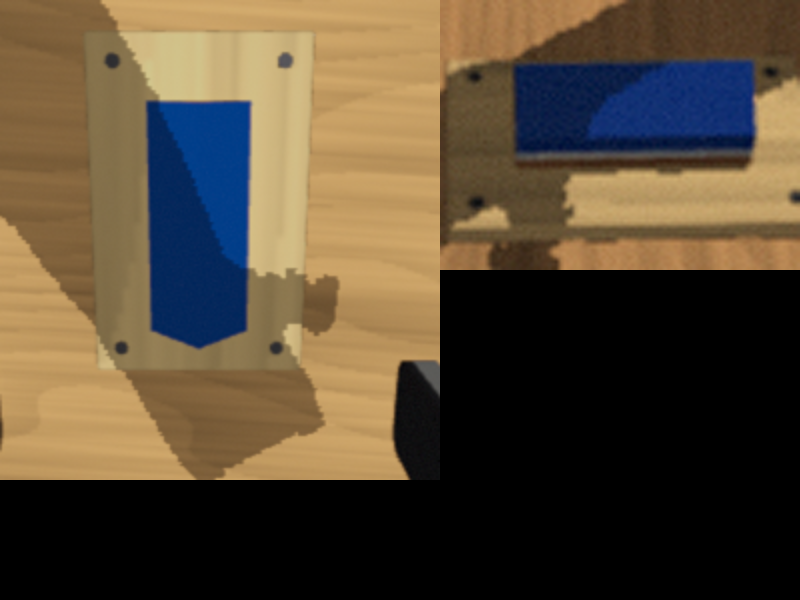

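The final picture shows the guard centred and square on the jig. In the side view the angle's edge is an even strip beneath it, so it is level and nested. The best fit is at z = 26.5 mm, with guard (0.4875, 0.3198, 3.6°) against jig (0.4873, 0.3197, 3.7°). I'll hand it in.

```bash
python3 -c "
from workcell import *
print(job_done(), get_obs()['clock'])"
```

```text
the job is handed in; nothing more can be done
the job is handed in; nothing more can be done
```

The blue corner guard is nested on the aluminium angle. I gripped it across its flats, set it down under control, let go and backed the arm straight up. I then handed the job in at about 14 s.

**Final checks:** A wrist-camera fit after release puts the guard at (0.4875, 0.3198), yaw 3.6°. The jig fits at (0.4873, 0.3197), yaw 3.7°. The guard fit best at the nested height of 26.5 mm of the three heights tried, 10 mm apart. In the side view the strip of angle below the guard is even, so it looks level. The ends read flush within about 0.3 mm before release and much the same after. The brown guard and mallet are within 2 px of their starting places in the top view.

**What went wrong or disagreed:**
- **First grasp missed:** the fingers closed above the flats because the tips stand about 26 mm farther back than the stated TCP. Two cameras showed this, and going lower with no contact force confirmed it. The second grasp held.
- **First seating was off:** the guard sat about 1.5 mm too far along x. I eased it up, shifted it and seated it again before letting go.
- **Seating force not seen:** the force readings never showed a clear contact. I judged the guard seated because it stopped at the expected height.

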